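# Sweep root slices into the frame and hold the lens over them

## Task

Use the wooden pusher, not the gripper itself, to sweep the three dried root slices along the bench into the open U-shaped frame, then stand the pusher back on the bench clear of the frame. Next draw the hand lens out of its slanting holder by the handle, turn it so that the lens lies level, and hold it over the middle of the frame, about 10 cm above the bench, to inspect the slices. Finish while still holding the lens there, at rest, and leave the two vials and the brass weight where they stand.

Things in the scene. Friction and masses are not known exactly. Their poses are not given: they have to be found in the camera images.
- frame: Fixed dark steel frame on the bench, U-shaped from above, without a floor. Origin: middle of the inside, bench height; z up. Inside 140 mm along x, 100 mm along y; walls 6 mm thick, 14 mm high at both x sides and the +y side. The -y side is the open mouth, 50 mm from the origin. The slices start before it, at x within 40 mm, y -165 to -90 mm.
- pusher: Loose wooden pusher, about 120 g, upright. Origin: centre of underside; z up. Block 120 mm along x, 24 along y, 30 high; thin lips at its ends (4 mm thick) reach to 24 mm from the origin on the +y side, so it gathers when pushed to its +y. In the middle an upright grip, 26 mm along x, 20 mm along y, up to 90 mm height (collar 34 x 24 mm up to 35 mm height); hold its upper part.
- slice_0: Loose chunky slice of dried root, a brown disc with a pale top, 22 mm across, 14 mm high, 12 g, lying flat on the bench. Origin: centre of its underside.
- slice_1: Loose chunky slice of dried root, a brown disc with a pale top, 22 mm across, 14 mm high, 12 g, lying flat on the bench. Origin: centre of its underside.
- slice_2: Loose chunky slice of dried root, a brown disc with a pale top, 22 mm across, 14 mm high, 12 g, lying flat on the bench. Origin: centre of its underside.
- holder: Fixed holder of the hand lens: flat metal base 110 x 70 x 8 mm (to 63 mm on its -x side), white pocket leaning 45 degrees. Origin: bench height below the stowed lens centre; z up. The pocket opens up and to the holder's -x: the way out is (-0.707, 0, 0.707) in its axes. Pocket 59 mm wide (y) outside, 40 mm deep inside along the slope, mouth up to 66 mm high.
- holder_pocket (a point): Point in the pocket where the lens centre sits when stowed, 45 mm above the holder's origin.
- loupe: Loose black hand lens, 45 g: round rim 47 mm across, 12 mm thick; straight handle 12 mm wide, 8 mm thick, from 22 to 90 mm from the lens centre, along (0.139, 0.990, 0) in its own frame. Own z is square to the lens face. Starts rim down in the pocket, handle up the slope to the holder's -x (end 110 mm high), its 12 mm width along the holder's y. Origin: within the handle's root.
- loupe_lens (a point): Centre of the lens, mid-thickness.
- loupe_grip (a point): Point on the handle's middle line, 60 mm from the lens centre, a good place to hold (12 mm wide there).
- vial_tall: Bystander: capped vial, 31 mm across, 62 mm high. Origin: centre of its underside.
- vial_short: Bystander: capped vial, 26 mm across, 52 mm high. Origin: centre of its underside.
- weight: Bystander: brass knob weight, 27 mm across, 30 mm high. Origin: centre of its underside.

How it is judged:
On the way, in this order (a step that is already met when the one before it is completed fails the run):
1. all three slices are inside the frame (x of slice_0 in the frame of frame between -0.07 and 0.07 m and y of slice_0 in the frame of frame between -0.05 and 0.05 m and height (world z) of each of slice_0, slice_1, slice_2 below 0.02 m and x of slice_1 in the frame of frame between -0.07 and 0.07 m and y of slice_1 in the frame of frame between -0.05 and 0.05 m and x of slice_2 in the frame of frame between -0.07 and 0.07 m and y of slice_2 in the frame of frame between -0.05 and 0.05 m), for 0.2 s.
2. the pusher stands released on the bench, clear of the frame (horizontal distance between pusher and frame above 0.08 m and contact force between the fingers and pusher below 0.1 N and height (world z) of pusher below 0.02 m and angle between pusher's own z axis and vertical below 0.3 rad and linear speed of pusher below 0.03 m/s), for 0.2 s.
3. the lens is gripped and drawn out of its pocket (distance between loupe_lens and holder_pocket above 0.06 m and contact force between loupe and holder below 0.1 N and contact force between the fingers and loupe above 0.5 N), for 0.2 s.
At the end, for the whole second after the job is handed in: Slice centres inside the frame, on the bench; pusher upright, released, at rest, its origin over 80 mm from the frame's middle; lens held at rest by the fingers alone, level within 15 degrees, its centre within 35 mm sideways of the frame's middle and 60 to 150 mm above the bench (all of step 1 and all of step 2 and (angle between loupe's own z axis and vertical below 0.26 rad or angle between loupe's own z axis and vertical above 2.88 rad) and horizontal distance between loupe_lens and frame below 0.035 m and height (world z) of loupe_lens between 0.06 and 0.15 m and contact force between the fingers and loupe above 0.5 N and contact force between loupe and holder below 0.1 N and contact force between loupe and pusher below 0.1 N and contact force between loupe and frame below 0.1 N and linear speed of loupe below 0.03 m/s and angular speed of loupe below 0.2 rad/s); the arm keeps its last pose, push and grip.
It fails at once if the gripper or arm pushes a slice itself (contact force between any of the fingers, the arm and slice_0 above 0.5 N or contact force between any of the fingers, the arm and slice_1 above 0.5 N or contact force between any of the fingers, the arm and slice_2 above 0.5 N).
It fails at once if a slice is lifted or thrown off the bench (height (world z) of any of slice_0, slice_1, slice_2 above 0.035 m).
It fails at once if a vial or the weight is moved more than 30 mm (distance of any of vial_tall, weight, vial_short from where it was at the start of the episode above 0.03 m).
It also fails if it takes over 61 s, if anything falls off the work surface, if the arm or the gripper's body presses on something with over 40 N, if the wrist force passes 120 N, or if a joint passes its speed limit or range.

## Robot

A 7-joint arm with a two-finger parallel gripper is mounted at the origin on a cart in front of the work surface, level with it; the furniture and walls round the work are solid. World frame = base frame: x ahead of the robot, y to its left, z up, the work surface at z = 0. Lengths are in m, angles in rad, forces in N, time in s.
With the tool pointing down it reaches from about 0.425 to 0.95 m from the base axis. Payload 4.7 kg.
Tool frame: the origin (TCP) lies on the centre line of the jaws, within the pads' length; the fingertips stand robot.nose_length ahead of it and the grasp point (between the pads) lies 8 mm behind it (robot.nose_length is the distance from the TCP to the fingertips, in m); z points along the fingers, x is the direction in which the jaws open and shut, and the axes are right-handed (so a half turn about z gives the same grasp; the last joint's range is limited). The gripper opens to 85 mm and grips with 20 to 120 N. Pads are 22 mm wide; open, the fingers measure 114 mm over their backs; the gripper's body (76 mm by 85 mm) begins 54 mm behind the grasp point. The pads swing forward as they close: fully open they stand 13 mm farther back than shut.
Start: joints at [1.164, 0.469, -0.049, 1.532, 0.024, 1.141, -0.082], TCP at [0.249, -0.627, 0.242] pointing down, gripper open.
Joint ranges: [-2.59, 2.59], [-0.33, 1.99], [-1.39, 1.29], [0.1, 2.45], [-1.04, 4.18], [0.21, 1.99], [-2.66, 2.66]. Speed limits (rad/s): [2.57, 2.57, 3.14, 3.14, 3.14, 3.14, 3.14].

## Interface

Orientations are given as [roll, pitch, yaw] about the fixed x, y, z axes, in that order (R = Rz(yaw) Ry(pitch) Rx(roll)).
In Python, from plant import robot gives the robot as it stands. Calls block until the motion is done:
- robot.goto(position, orientation): joint-space move of the TCP to a pose.
- robot.move_straight(position, vel=0.15, attitude=None, contact_N=None): straight line of the TCP; attitude=None keeps the orientation; vel is the mean speed in m/s. With contact_N (N) it stops when the force on the tool has changed by that much, and returns True; else False.
- robot.move_joints(angles): joint-space move.
- robot.grip(opening, strength=None): opening from 0.0 (shut) to 1.0 (fully open); strength is the grip in N (None keeps the last); returns when the fingers have stopped.
- robot.sleep(seconds).
- robot.inverse_kinematics(position, orientation): joint angles nearest the present ones, or None.
- robot.sense(): the state.
- robot.grab_frame(name): name is "scene" or "top" or "wrist"; returns a dict with "image" (480x640x3 uint8, red, green, blue), "range_z" (480x640 float32, m along the optical axis (not along the pixel's ray), 0 where there is no reading), "fx", "fy", "cx", "cy" (pixels), "R" (3x3) and "t" (3): a world point X has camera coordinates R X + t. Camera axes: x right, y down, z forward; pixel columns grow to the right and rows downward; lengths in m; the calibration is good to about 2 mm. A picture is of the moment at which its call begins.
A pose or a line that the arm cannot do raises robot.IKError and nothing moves.
- robot.close_job(): hands the job in, once; it reports no verdict.
The state is a dict: "t": time; "joint_pos": joint angles; "joint_velocities": joint speeds; "effort": joint torques, N m; "tcp_pos": TCP position; "tcp_rot": TCP orientation; "wrist_force": force on the tool from outside, world axes, zero at the start; "torque": the same for the moment, N m; "opening": opening from 0.0 (shut) to 1.0 (fully open).
Only numpy, scipy, OpenCV 4.12 (cv2) and the standard library are available. Lean on these libraries where they do the work, as an engineer would, in place of code of your own. Each camera call takes 0.05 s, during which the arm holds its last target. There are 200 camera calls.

## Working session

There is one attempt and no reset: what is moved stays moved. The work goes in short steps, each a Python script; the robot and the scene stay as the last script left them, time stands still between calls to the robot, and variables do not carry over. Pictures are saved under pics/ and viewed, about 8 in all and at most 12, crops included, and the job is handed in when it is done.

```bash
ls; mkdir -p pics
python3 - <<'E'
from plant import robot
import numpy as np, cv2, pickle
s=robot.sense(); print(s['t'],s['tcp_pos'],s['tcp_rot'],s['opening'],robot.nose_length)
for n in ['top','scene']:
    f=robot.grab_frame(n); pickle.dump(f,open(f'{n}0.pkl','wb'))
    cv2.imwrite(f'pics/{n}0.png',f['image'][:,:,::-1]); print(n,f['fx'],f['cx'],f['cy'],(-f['R'].T@f['t']).round(3),f['R'].round(3).tolist(), (f['range_z']>0).mean())
E
```

```text
pics
0.0 [ 0.24877035 -0.62687236  0.24126603] [ 3.14151403e+00  1.94713966e-03 -1.19298852e+00] 0.9970078010359514 0.011
top 515.0233571446566 322.9815699753169 230.2959909669698 [ 0.528 -0.011  1.168] [[0.027, -1.0, 0.004], [-0.998, -0.027, -0.062], [0.062, -0.002, -0.998]] 0.9960286458333333
scene 571.2862788996081 312.388257106029 238.52043097403248 [0.089 0.52  0.834] [[-0.699, -0.715, 0.019], [-0.519, 0.489, -0.701], [0.492, -0.5, -0.713]] 0.99615234375
```

View pics/top0.png

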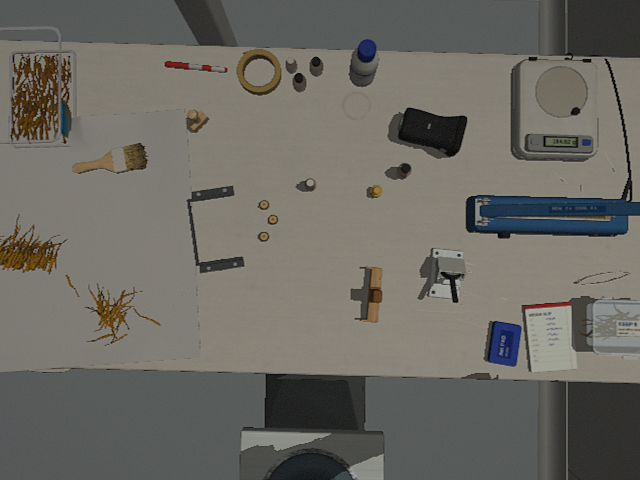

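View pics/scene0.png

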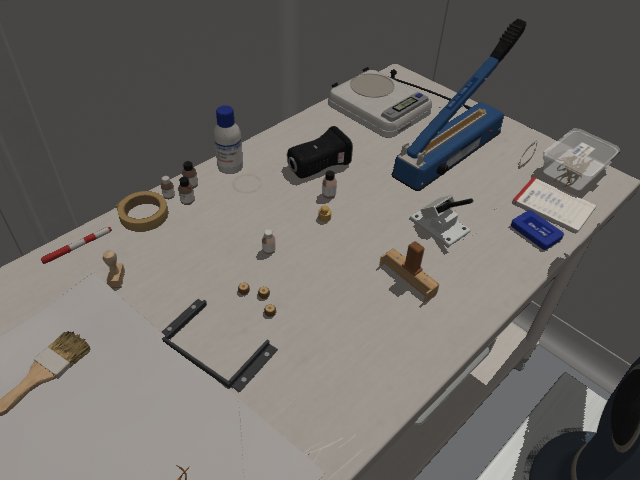

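Top view: frame with mouth to the right (cols 190–243, rows 190–266), slices at (264,205), (273,219), (264,237), pusher at (374,295) with lips on its left, holder at (447,275) with handle to (454,300), vials at (310,185) and (404,171), weight at (376,191). The scene view agrees with this. Next I'll measure positions using depth and colour.

```bash
cat > h.py <<'E'
import numpy as np, cv2, pickle
def ray(f,uv,z):
    uv=np.atleast_2d(np.asarray(uv,float)); C=-f['R'].T@f['t']
    d=np.c_[(uv[:,0]-f['cx'])/f['fx'],(uv[:,1]-f['cy'])/f['fy'],np.ones(len(uv))]@f['R']
    return C+d*((z-C[2])/d[:,2])[:,None]
def cloud(f):
    v,u=np.mgrid[:480,:640]; r=f['range_z']
    c=np.stack([(u-f['cx'])/f['fx']*r,(v-f['cy'])/f['fy']*r,r],-1)-f['t']
    return c@f['R']
E
python3 - <<'E'
from h import *
np.set_printoptions(precision=4,suppress=True)
f=pickle.load(open('top0.pkl','rb')); P=cloud(f); im=f['image']
roi=np.zeros((480,640),bool); roi[160:335,180:480]=1
print('bench z',np.median(P[330:360,250:330,2]))
m=(roi&(P[...,2]>0.006)).astype(np.uint8)
n,l,st,ce=cv2.connectedComponentsWithStats(m)
for i in range(1,n):
    if st[i,4]<15: continue
    q=P[l==i]; zt=np.percentile(q[:,2],90); uv=np.argwhere(l==i)[:,::-1].astype(np.float32)
    top=np.argwhere((l==i)&(P[...,2]>zt-.004))[:,::-1]
    rr=cv2.minAreaRect(q[:,:2].astype(np.float32))
    print(st[i],'zt',zt,'topc',P[top[:,1],top[:,0]].mean(0),'mar',np.array(rr[0]),np.array(rr[1]),rr[2])
cv2.imwrite('pics/crop0.png',cv2.resize(im[180:330,180:480,::-1],None,fx=2.66,fy=2.66,interpolation=cv2.INTER_CUBIC))
E
```

```text
bench z -0.00014621812198611472
[180 160  63 106 887] zt 0.015345864582088933 topc [0.6087 0.2551 0.0302] mar [0.5725 0.2015] [0.3955 0.1797] 53.657474517822266
[395 163  16  16 194] zt 0.063313989695941 topc [ 0.7292 -0.1816  0.1045] mar [ 0.6431 -0.0995] [0.03   0.2892] 46.59973907470703
[304 179  12  13 122] zt 0.053046603963174045 topc [0.701  0.0194 0.0522] mar [0.6998 0.0191] [0.0239 0.0244] 1.4708665609359741
[369 185  13  13 123] zt 0.03128691963384356 topc [ 0.6917 -0.1282  0.0304] mar [ 0.6917 -0.129 ] [0.0252 0.0262] 66.98674774169922
[465 195  15  38 533] zt 0.0673421365644922 topc [ 0.6433 -0.3399  0.0775] mar [ 0.6078 -0.1802] [0.0838 0.3649] 12.395308494567871
[259 200  10  10  73] zt 0.016681626261530018 topc [0.6539 0.1221 0.0149] mar [0.6543 0.1219] [0.0197 0.0193] 30.487668991088867
[268 215  10  10  71] zt 0.01763827443104539 topc [0.6183 0.0982 0.0464] mar [0.5757 0.051 ] [0.1564 0.0191] 47.6071891784668
[259 232  10  10  72] zt 0.016892910583846912 topc [0.5814 0.1176 0.0385] mar [0.5617 0.0575] [0.1518 0.02  ] 71.12647247314453
[ 428  248   38   55 1460] zt 0.07018552838962328 topc [ 0.4846 -0.2692  0.1615] mar [ 0.5184 -0.1681] [0.3147 0.1119] 85.66683959960938
[360 267  22  56 693] zt 0.08875835084716487 topc [ 0.4605 -0.1284  0.0893] mar [ 0.4607 -0.123 ] [0.0362 0.1199] 86.19728088378906
```

View pics/crop0.png

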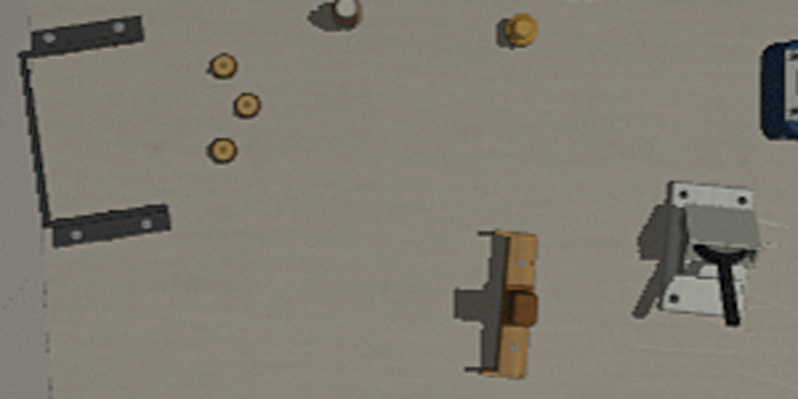

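Crop: frame inner corners about (28,53), (48,223), mouth ends (143,40), (170,205). Pusher block runs (524,233)–(510,375) with lips to the left, and the black handle runs (722,250)–(733,325). Next come precise fits.

Run:
```python
from h import *
np.set_printoptions(precision=4,suppress=True)
f=pickle.load(open('top0.pkl','rb')); P=cloud(f); im=f['image']
hsv=cv2.cvtColor(im,cv2.COLOR_RGB2HSV)
def box(u0,v0,u1,v1):
    b=np.zeros((480,640),bool); b[v0:v1,u0:u1]=1; return b
m=box(184,182,250,276)&(hsv[...,2]<90)
uv=np.argwhere(m)[:,::-1]
w=ray(f,uv,0.012)[:,:2].astype(np.float32)
rr=cv2.minAreaRect(w); c=cv2.boxPoints(rr); print('frame',len(w),rr,c)
# edges of side walls/ears: PCA of each ear
for nm,b in(('up',box(192,182,250,203)),('lo',box(200,254,250,276))):
    q=ray(f,np.argwhere(m&b)[:,::-1],0.01)[:,:2].astype(np.float32); print(nm,len(q),cv2.minAreaRect(q))
# pusher
b=box(355,262,390,328)
for lo,hi in((.022,.036),(.083,.096)):
    q=P[b&(P[...,2]>lo)&(P[...,2]<hi)]; 
    for _ in range(3):
        med=np.median(q,0); q=q[np.linalg.norm(q-med,axis=1)<.075]
    print('pusher',len(q),q.mean(0),cv2.minAreaRect(q[:,:2].astype(np.float32)))
q=ray(f,np.argwhere(b&(hsv[...,1]>110)&(hsv[...,2]>90))[:,::-1],.03)[:,:2].astype(np.float32); print('wood',len(q),cv2.minAreaRect(q))
# slices
for u,v in((264,205),(273,219),(264,237)):
    bb=box(u-9,v-9,u+9,v+9)&(hsv[...,1]>80); print('slice',bb.sum(),ray(f,[np.argwhere(bb)[:,::-1].mean(0)],.012))
# holder
b=box(425,244,470,306)
d=b&(hsv[...,2]<45)&(P[...,2]>.055)&(P[...,2]<.125)
q=P[d]; print('handle n',len(q)); o=np.argsort(q[:,2]); print(q[o][::max(1,len(q)//14)])
l=cv2.fitLine(q.astype(np.float32),cv2.DIST_HUBER,0,.01,.01).ravel(); print('line',l)
q=P[b&(hsv[...,2]>110)&(abs(P[...,2]-.008)<.006)]; print('base',len(q),cv2.minAreaRect(q[:,:2].astype(np.float32)))
g=hsv[244:306,425:470,2]; print(g[::3,::2])
```

```text
frame 1065 ((0.5956933498382568, 0.22969511151313782), (0.18545277416706085, 0.10602354258298874), 10.218398094177246) [[0.495  0.2654]
 [0.5138 0.1611]
 [0.6964 0.194 ]
 [0.6775 0.2983]]
up 410 ((0.6766701340675354, 0.2389974743127823), (0.02345539629459381, 0.09500718116760254), 10.184816360473633)
lo 446 ((0.5170683860778809, 0.2122274935245514), (0.02444544993340969, 0.0989394336938858), 10.165414810180664)
pusher 492 [ 0.4607 -0.1271  0.0299] ((0.46067458391189575, -0.12337062507867813), (0.03586067259311676, 0.11992873251438141), 86.70452880859375)
pusher 117 [ 0.4606 -0.1284  0.0891] ((0.4606877565383911, -0.1288711577653885), (0.02498626336455345, 0.019377099350094795), 1.4110549688339233)
wood 439 ((0.4613657593727112, -0.1263706535100937), (0.037829454988241196, 0.11787671595811844), 86.91512298583984)
slice 63 [[0.6549 0.1211 0.012 ]]
slice 65 [[0.6222 0.1    0.012 ]]
slice 65 [[0.5834 0.1189 0.012 ]]
handle n 186
[[ 0.5121 -0.281   0.056 ]
 [ 0.5014 -0.2828  0.058 ]
 [ 0.51   -0.2801  0.0595]
 [ 0.5061 -0.2949  0.0609]
 [ 0.5063 -0.3008  0.0627]
 [ 0.5059 -0.2812  0.0642]
[... 1754 characters left out ...]
133 137 139 139 138]
 [ 66  68  64  86 162 155 157 157 158 157 160 162 153   3  26  69 175 156
  140 136 139 137 137]
 [ 69  70  56 168 152 155 157 157 158 156 156 158 168  36  38  28 152 118
  139 140 138 138 138]
 [ 62 122 112 121  40 127 162 156 155 158 160 157 165  62  29  23 144 142
  136 135 140 139 140]
 [122  66 125 157 156 157 162 160 157 157 159 159 158 123  25  16 133 137
  141 147 143 143 143]
 [142 140 139 139 143 142 144 142 127 117 101  99 114 107  16  29  66 150
  137 139 138 140 141]
 [137 133 137 140 137 140 139 139 138 139 139 137 144 153  17  12  16 144
  139 138 141 138 140]
 [136 138 139 139 139 139 138 137 140 138 139 140 140 141 142 143 144 136
  128 138 137 138 139]]
```

```bash
cat >> h.py <<'E'
from scipy.spatial.transform import Rotation as Rn
FY=np.radians(10.2); FO=np.array([0.5962,0.2268])
def fr(x,y,z): c,s=np.cos(FY),np.sin(FY); return [FO[0]+c*x-s*y,FO[1]+s*x+c*y,z]
def down(deg): return [np.pi,0,np.radians(deg)]
def euler(R): return R.as_euler('xyz')
E
python3 - <<'E'
from h import *
from plant import robot
np.set_printoptions(precision=3,suppress=True)
ik=robot.inverse_kinematics
for w in(-93.2,86.8): print(w,ik([.4605,-.129,.068],down(w)))
for y in(-.19,-.052):
  for w in(-79.8,100.2): print(y,w,ik(fr(.0025,y,.068),down(w)))
for w in(-93,87):
  for t in(0,-15):
    R0=Rn.from_euler('y',t,degrees=True)*Rn.from_euler('xyz',down(w))
    print('lens',w,t,ik([.486,-.288,.08],euler(R0)))
    for psi in(-20,0,20,40,60):
        R=Rn.from_euler('zy',[psi,-45],degrees=True)*Rn.from_euler('xyz',down(w))
        h=np.array([np.cos(np.radians(psi)),np.sin(np.radians(psi)),0]); p=np.r_[FO,.105]-.06*h+.008*R.as_matrix()[:,2]
        print('  end',psi,ik(p,euler(R)))
E
```

```text
-93.2 [ 0.363  0.407 -0.217  2.138  0.149  0.611 -1.585]
86.8 [ 0.727  0.486 -0.673  2.118  0.475  0.689  1.25 ]
-0.19 -79.8 [ 0.111  0.615 -0.337  1.769  0.268  0.803 -1.749]
-0.19 100.2 [ 0.404  0.731 -0.78   1.751  0.627  0.927  1.108]
-0.052 -79.8 [ 0.005  0.645 -0.5    1.763  0.399  0.835 -2.074]
-0.052 100.2 [ 0.172  0.721 -0.757  1.753  0.608  0.917  0.903]
lens -93 0 [ 0.532  0.487 -0.093  1.94   0.066  0.717 -1.223]
  end -20 [-0.378  0.477 -0.427  2.287  1.923  0.712  1.836]
  end 0 [-0.816  0.43   0.138  2.346  2.108  0.496  1.926]
  end 20 [-0.925  0.437  0.326  2.372  2.288  0.432  2.109]
  end 40 [-0.872  0.437  0.326  2.372  2.376  0.424  2.415]
  end 60 [-0.976  0.477  0.521  2.362  2.639  0.363  2.515]
lens -93 -15 [ 0.67   0.428 -0.174  2.089 -0.144  0.407 -0.979]
  end -20 [-0.378  0.477 -0.427  2.287  1.923  0.712  1.836]
  end 0 [-0.816  0.43   0.138  2.346  2.108  0.496  1.926]
  end 20 [-0.925  0.437  0.326  2.372  2.288  0.432  2.109]
  end 40 [-0.872  0.437  0.326  2.372  2.376  0.424  2.415]
  end 60 [-0.976  0.477  0.521  2.362  2.639  0.363  2.515]
lens 87 0 [ 0.949  0.575 -0.65   1.915  0.473  0.808  1.559]
  end -20 [-0.078  0.58  -0.805  2.272  1.901  0.903 -1.185]
  end 0 [ 0.095  0.653 -0.992  2.298  1.93   1.006 -0.781]
  end 20 [ 0.145  0.643 -0.992  2.315  1.96   0.979 -0.428]
  end 40 [ 0.316  0.772 -1.18   2.31   1.985  1.104  0.037]
  end 60 [ 0.361  0.783 -1.18   2.293  2.004  1.078  0.426]
lens 87 -15 [ 1.059  0.512 -0.67   2.067  0.432  0.458  1.64 ]
  end -20 [-0.078  0.58  -0.805  2.272  1.901  0.903 -1.185]
  end 0 [ 0.095  0.653 -0.992  2.298  1.93   1.006 -0.781]
  end 20 [ 0.145  0.643 -0.992  2.315  1.96   0.979 -0.428]
  end 40 [ 0.316  0.772 -1.18   2.31   1.985  1.104  0.037]
  end 60 [ 0.361  0.783 -1.18   2.293  2.004  1.078  0.426]
```

Run:
```python
from h import *
from plant import robot
np.set_printoptions(precision=4,suppress=True)
def T(m):
    s=robot.sense(); print(m,round(s['t'],2),s['tcp_pos'],round(s['opening'],3),s['wrist_force'])
robot.grip(0.65,60)
robot.goto([.4605,-.129,.15],down(-93.2)); T('above')
robot.move_straight([.4605,-.129,.068],vel=.12); T('at')
robot.grip(0.0,60); T('grip')
f=robot.grab_frame('top'); pickle.dump(f,open('top1.pkl','wb'))
```

```text
above 2.49 [ 0.4607 -0.1299  0.1501] 0.651 [-0.0503  0.1473 -0.0138]
at 3.33 [ 0.461  -0.1292  0.0684] 0.649 [-0.0342  0.6892  0.028 ]
grip 3.73 [ 0.461  -0.1291  0.0687] 0.223 [-1.1562 -0.4609  6.5596]
```

Run:
```python
from h import *
from plant import robot
np.set_printoptions(precision=4,suppress=True)
def T(m):
    s=robot.sense(); print(m,round(s['t'],2),s['tcp_pos'],round(s['opening'],3),s['wrist_force'])
robot.move_straight([.461,-.129,.09],vel=.12); T('lift')
robot.move_straight(fr(.0025,-.172,.09),vel=.15,attitude=down(-79.8)); T('pre')
robot.move_straight(fr(.0025,-.172,.0695),vel=.08,contact_N=6); T('down')
f=robot.grab_frame('top'); pickle.dump(f,open('top2.pkl','wb'))
g=robot.grab_frame('scene')
a=cv2.resize(f['image'][170:290,180:340],None,fx=2.5,fy=2.5); b=cv2.resize(g['image'][200:400,140:400],(400,300))
cv2.imwrite('pics/pre.png',np.hstack([a,b])[:,:,::-1])
```

```text
lift 4.12 [ 0.4611 -0.1291  0.0901] 0.22 [ 0.5108 -0.2821 -1.7044]
pre 5.94 [0.6287 0.0569 0.09  ] 0.229 [ 0.1098 -0.4315 -2.1772]
down 6.27 [0.6288 0.0575 0.0685] 0.22 [-0.714   0.3229  3.8058]
```

View pics/pre.png

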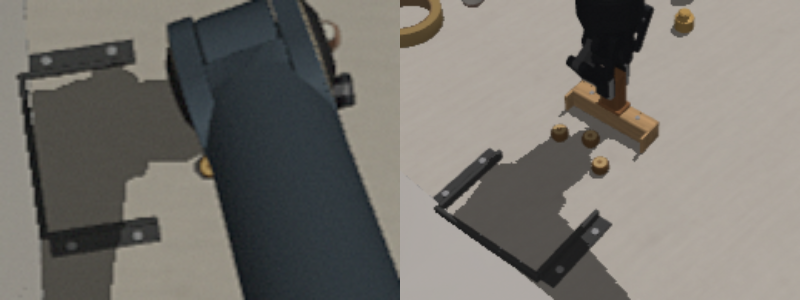

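Right half: the pusher stands behind all three slices at (559,132), (590,138), (600,165), its lips outside them. Left half: the arm hides the pusher in the top view. Next: push, back off and release.

Run:
```python
from h import *
from plant import robot
np.set_printoptions(precision=4,suppress=True)
def T(m):
    s=robot.sense(); print(m,round(s['t'],2),s['tcp_pos'],round(s['opening'],3),s['wrist_force'])
robot.move_straight(fr(.0025,-.1,.069),vel=.05); T('mid')
robot.move_straight(fr(.001,-.047,.069),vel=.05); T('end')
robot.sleep(.2)
robot.move_straight(fr(.001,-.175,.069),vel=.12); T('back')
g=robot.grab_frame('scene'); pickle.dump(g,open('scene3.pkl','wb'))
cv2.imwrite('pics/pushed.png',cv2.resize(g['image'][200:400,140:400],(520,400))[:,:,::-1])
hsv=cv2.cvtColor(g['image'],cv2.COLOR_RGB2HSV)
m=((hsv[...,1]>90)&(hsv[...,2]>60)).astype(np.uint8); m[:200]=0; m[400:]=0
n,l,st,ce=cv2.connectedComponentsWithStats(m)
for i in range(1,n):
    if st[i,4]>25:
        p=ray(g,[ce[i]],.009)[0]; d=p[:2]-FO; c,s=np.cos(FY),np.sin(FY); print(st[i],p,'frame',c*d[0]+s*d[1],-s*d[0]+c*d[1])
```

```text
mid 7.96 [0.6163 0.1285 0.0689] 0.227 [-0.32   -0.4547 -2.1299]
end 9.17 [0.6057 0.1802 0.069 ] 0.224 [-0.6381 -0.2691 -1.3359]
back 10.58 [0.6279 0.0562 0.069 ] 0.222 [ 0.8247  0.3523 -1.8752]
[ 116  200   52   32 1000] [0.9529 0.1533 0.009 ] frame 0.33808998634643456 -0.13554236958712257
[319 206  12  16 165] [ 0.6933 -0.1288  0.009 ] frame 0.032640888506202684 -0.36717130405150705
[512 210  52  40 921] [ 0.3565 -0.4232  0.009 ] frame -0.35098053035853893 -0.597283336084734
[ 83 233  13  10  76] [0.9665 0.2661 0.009 ] frame 0.37140403762649454 -0.026875799481575438
[ 41 245  30  19 224] [0.9713 0.3359 0.009 ] frame 0.38849540968783164 0.04091581174469566
[248 254  61  48 999] [0.6301 0.0563 0.009 ] frame 0.003198245404915437 -0.17379735031545504
[107 264  17  24 230] [0.8388 0.2827 0.009 ] frame 0.24871295027077422 0.012051626529699273
[206 314  10   8  61] [0.6416 0.2102 0.009 ] frame 0.041782158141236196 -0.02435402158244141
[221 324  10   8  61] [0.6061 0.2041 0.009 ] frame 0.005757826251857107 -0.02409965214357941
[ 49 332  40  34 750] [0.7554 0.4198 0.009 ] frame 0.19085424707291535 0.1617603777660073
[238 334  10   9  66] [0.5693 0.1974 0.009 ] frame -0.03165246150500565 -0.024203183507816466
[  3 361  52  39 686] [0.7387 0.4973 0.009 ] frame 0.18809756797146338 0.24096338367590667
```

View pics/pushed.png

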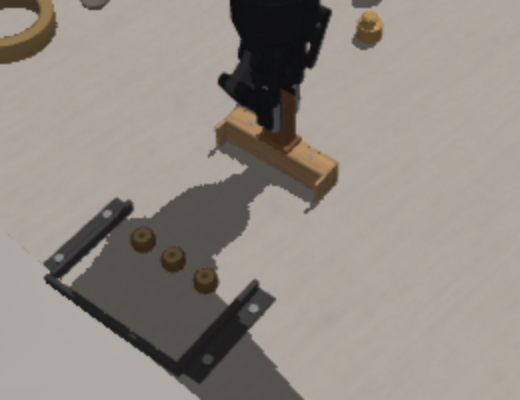

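The slices at (143,240), (174,258), (206,280) lie in a row inside the frame, at frame y≈-24 mm. Next I'll release the pusher and look at the lens from above.

Run:
```python
from h import *
from plant import robot
np.set_printoptions(precision=4,suppress=True)
def T(m):
    s=robot.sense(); print(m,round(s['t'],2),s['tcp_pos'],round(s['opening'],3),s['wrist_force'])
print(robot.move_straight(fr(.001,-.175,.064),vel=.02,contact_N=3)); T('touch')
robot.grip(.6); T('rel')
p=robot.sense()['tcp_pos']
robot.move_straight([p[0],p[1],.17],vel=.2); T('up')
f=robot.grab_frame('scene'); b=cv2.resize(f['image'][230:330,200:360],None,fx=2.5,fy=2.5)
robot.goto([.46,-.288,.22],down(-93)); T('over')
w=robot.grab_frame('wrist'); pickle.dump(w,open('w4.pkl','wb'))
t=robot.grab_frame('top'); pickle.dump(t,open('t4.pkl','wb'))
cv2.imwrite('pics/w4.png',np.hstack([cv2.resize(w['image'],(400,300)),np.vstack([b,np.zeros((50,400,3),np.uint8)])])[:,:,::-1])
```

```text
True
touch 10.84 [0.6282 0.0561 0.0685] 0.227 [-0.6992  0.8324  3.472 ]
rel 11.25 [0.6272 0.0553 0.0671] 0.602 [ 0.1385 -0.8284  0.1753]
up 11.92 [0.6264 0.055  0.169 ] 0.6 [-0.5085 -0.4894  0.2333]
over 13.4 [ 0.4611 -0.2865  0.2198] 0.599 [0.1897 0.0584 0.5175]
```

View pics/w4.png

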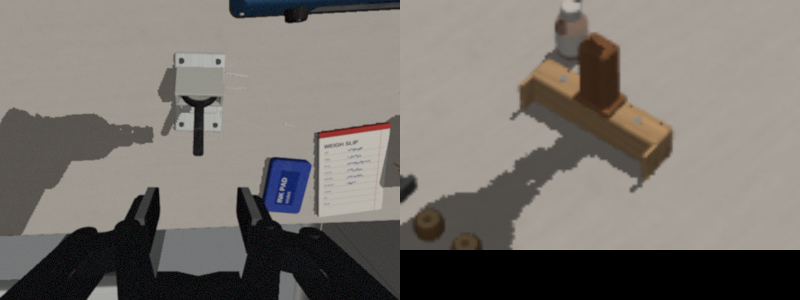

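Wrist view (left): the handle runs straight down the image at (198,105)–(199,155), nearly aligned with the jaws. The right half shows the pusher upright and released. Next I'll measure the handle.

Run:
```python
from h import *
np.set_printoptions(precision=4,suppress=True)
f=pickle.load(open('w4.pkl','rb')); P=cloud(f); v=f['image'].max(2)
b=np.zeros((480,640),bool); b[172:252,300:338]=1
m=b&(v<60)&(P[...,2]>.06)&(P[...,2]<.13)
for r in range(174,252,8):
    u=np.where(m[r])[0]
    if len(u): print(r,u.min(),u.max(),np.median(P[r,u],0), 'width',np.ptp(P[r,u,1]))
q=P[m]; print(cv2.fitLine(q.astype(np.float32),cv2.DIST_HUBER,0,.01,.01).ravel(),len(q),q[:,2].max())
w=(f['image'].min(2)>125); w[:80]=0;w[216:]=0;w[:,:270]=0;w[:,362:]=0
k=w&(abs(P[...,2]-.008)<.005); print('base',cv2.minAreaRect(P[k][:,:2].astype(np.float32)))
```

```text
174 312 325 [ 0.4999 -0.2901  0.0691] width 0.009699482904463375
182 312 324 [ 0.4949 -0.2895  0.0743] width 0.00881617947888691
190 311 324 [ 0.49   -0.2888  0.079 ] width 0.009464318510787495
198 311 324 [ 0.4852 -0.2886  0.0839] width 0.0093546750578547
206 311 324 [ 0.4804 -0.2883  0.0886] width 0.009255229814801591
214 310 324 [ 0.4759 -0.2874  0.0934] width 0.009896973791747588
222 311 324 [ 0.4712 -0.2879  0.0977] width 0.009057254753301103
230 310 324 [ 0.4666 -0.2873  0.1019] width 0.009632280022404682
238 310 324 [ 0.4623 -0.2871  0.1062] width 0.009560011739122298
246 310 323 [ 0.4578 -0.2865  0.1096] width 0.008822270933989795
[ 0.7177 -0.0559 -0.6941  0.4779 -0.2881  0.0909] 1091 0.1108649306879007
base ((0.5124125480651855, -0.2914143204689026), (0.0686834529042244, 0.11205783486366272), 85.84848022460938)
```

Run:
```python
from h import *
from plant import robot
np.set_printoptions(precision=4,suppress=True)
def T(m):
    s=robot.sense(); print(m,round(s['t'],2),s['tcp_pos'],round(s['opening'],3),s['wrist_force'])
g=np.array([.476,-.288,.081])
robot.grip(.5)
robot.goto(g+[0,0,.06],down(-94.3)); T('above')
robot.move_straight(g,vel=.1,contact_N=8); T('at')
robot.grip(0,70); T('grip')
out=np.array([-.705,.055,.707])
robot.move_straight(g+out*.085,vel=.07); T('out')
robot.sleep(.3)
s=robot.sense()
w=robot.grab_frame('wrist'); t=robot.grab_frame('scene'); pickle.dump((w,t,s),open('w5.pkl','wb'))
cv2.imwrite('pics/w5.png',np.hstack([cv2.resize(w['image'],(400,300)),cv2.resize(t['image'][150:300,380:580],(400,300))])[:,:,::-1])
for psi in(-40,-20,0,20,40):
  for tl in(-45,-35):
    R=Rn.from_euler('zy',[psi,tl],degrees=True)*Rn.from_euler('xyz',down(-90))
    h=np.array([np.cos(np.radians(psi)),np.sin(np.radians(psi)),0])
    for nm,c in(('end',np.r_[FO,.105]),('hi',np.r_[FO,.25]),('start',[.5,-.28,.25])):
        print(psi,tl,nm,robot.inverse_kinematics(c-.06*h+.008*R.as_matrix()[:,2],euler(R)))
```

```text
above 14.17 [ 0.4759 -0.2878  0.1408] 0.499 [ 0.5107 -0.0668  0.3777]
at 14.92 [ 0.4766 -0.2883  0.0817] 0.5 [ 0.08   -0.6624 -0.3274]
grip 15.3 [ 0.4764 -0.2883  0.0817] 0.12 [-1.5123 -0.276   3.2726]
out 16.67 [ 0.4162 -0.2832  0.1408] 0.125 [-0.1712  0.6534 -0.5402]
-40 -45 end [-1.3036  0.5637  0.7061  2.2949  2.408   0.2589  0.853 ]
-40 -45 hi [ 0.2207  0.4201 -1.173   2.1194  1.5063  0.908   2.1224]
-40 -45 start None
-40 -35 end [-0.6526  0.4274 -0.0482  2.181   1.4824  0.3961  1.9488]
-40 -35 hi [ 0.2565  0.4211 -1.1709  2.0225  1.2147  0.873   2.409 ]
-40 -35 start [ 0.9802  0.062  -0.408   2.2266 -0.753   0.439  -1.0662]
-20 -45 end [-1.2959  0.5443  0.7094  2.3368  2.4858  0.284   1.1403]
-20 -45 hi [ 0.2618  0.3738 -1.1732  2.1581  1.4978  0.8564  2.4682]
-20 -45 start None
-20 -35 end [-0.9505  0.4212  0.3354  2.24    1.5286  0.2326  2.2183]
-20 -35 hi [-1.6502  0.2939  1.1764  2.1478  0.1198  0.3491 -2.5853]
-20 -35 start [ 1.0292  0.0692 -0.4037  2.2191 -0.7706  0.4674 -0.6566]
0 -45 end [-1.2698  0.5299  0.7131  2.369   2.587   0.3059  1.4173]
0 -45 hi None
0 -45 star
[... 237 characters left out ...]
81 -0.7739  0.491  -0.2668]
20 -45 end [-1.2282  0.5227  0.7167  2.3865  2.7016  0.3226  1.6909]
20 -45 hi None
20 -45 start [ 1.7263  0.2361 -1.0362  2.2247 -1.0328  0.3633  0.4489]
20 -35 end None
20 -35 hi [ 0.1164  0.2056 -0.796   2.1135  1.0031  0.5934 -2.6319]
20 -35 start [ 1.0835  0.1196 -0.389   2.1644 -0.755   0.5037  0.0913]
40 -45 end [-1.3187  0.6142  0.9251  2.3923  3.2308  0.3262  1.5123]
40 -45 hi [-1.256   0.13    0.7206  2.2797  1.34    0.3149 -2.6602]
40 -45 start [ 1.7743  0.317  -1.1181  2.1824 -0.8293  0.3126  0.6261]
40 -35 end None
40 -35 hi [ 0.5118  0.3713 -1.2612  2.0993  1.1987  0.7594 -2.3706]
40 -35 start [ 1.1767  0.1638 -0.4841  2.1204 -0.6933  0.4983  0.3978]
```

View pics/w5.png

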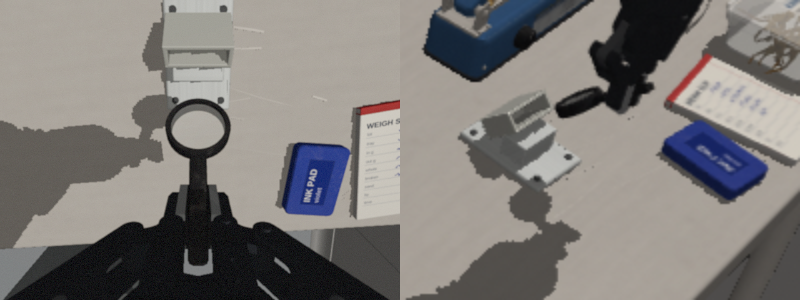

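The lens is out of the pocket, with the rim at (198,128) in the wrist view. I'll measure its tilt, since it may have swung in the jaws.

Run:
```python
from h import *
np.set_printoptions(precision=4,suppress=True)
w,t,s=pickle.load(open('w5.pkl','rb')); P=cloud(w); v=w['image'].max(2)
b=np.zeros((480,640),bool); b[150:300,255:380]=1
m=b&(v<75)&(P[...,2]>.05)&(P[...,2]<.2)
q=P[m]; print(len(q),q.min(0),q.max(0))
rim=P[m&(np.arange(480)[:,None]<250)]
for _ in range(4):
    c=rim.mean(0); U,S,V=np.linalg.svd(rim-c,full_matrices=False); d=(rim-c)@V[2]; rim=rim[abs(d)<max(.003,2*d.std())]
n=V[2]*np.sign(V[2][2]); print('rim',len(rim),c,'normal',n,'tilt',np.degrees(np.arccos(n[2])),S)
for r in range(160,330,14):
    u=np.where(m[r])[0] if r<300 else []
    if len(u): print(r,u.min(),u.max(),P[r,u].mean(0))
print(s['tcp_pos'],s['tcp_rot'])
```

```text
4295 [ 0.4271 -0.3097  0.0917] [ 0.4787 -0.2636  0.1395]
rim 2583 [ 0.4601 -0.2864  0.1105] normal [ 0.6944 -0.051   0.7178] tilt 44.126504192491744 [0.7788 0.7324 0.0529]
160 302 331 [ 0.4777 -0.2883  0.0936]
174 276 355 [ 0.4721 -0.2868  0.0985]
188 267 365 [ 0.4667 -0.2862  0.104 ]
202 265 367 [ 0.4616 -0.2855  0.1095]
216 267 365 [ 0.4566 -0.2852  0.1146]
230 272 361 [ 0.4514 -0.2865  0.1184]
244 284 348 [ 0.4464 -0.2855  0.1221]
258 304 329 [ 0.4417 -0.2854  0.126 ]
272 303 329 [ 0.4373 -0.2847  0.1303]
286 303 330 [ 0.4331 -0.2847  0.1347]
[ 0.4161 -0.2832  0.1409] [ 3.1414  0.0002 -1.6457]
```

The lens hasn't slipped: it is still 44° from level. Next I'll search for a comfortable final heading.

```bash
cat >> h.py <<'E'
def lens_pose(c,psi,tl):
    R=Rn.from_euler('zy',[psi,tl],degrees=True)*Rn.from_euler('xyz',down(-90))
    # lens direction from grip: 44 deg below horizontal at tl=0
    a=np.radians(-44.1-tl); L=Rn.from_euler('z',psi,degrees=True).apply([np.cos(a),0,np.sin(a)])
    return np.asarray(c)-.06*L+.008*R.as_matrix()[:,2],euler(R)
E
python3 - <<'E'
from h import *
from plant import robot
np.set_printoptions(precision=2,suppress=True)
print(robot.sense()['joint_pos'])
for psi in range(60,330,20):
    print(psi,*[robot.inverse_kinematics(*lens_pose(np.r_[FO,z],psi,-42)) for z in(.105,.25)], robot.inverse_kinematics(*lens_pose([.5,-.1,.25],psi,-42)))
E
```

```text
[ 0.72  0.33 -0.24  2.03  0.11  0.8  -1.24]
60 [ 0.37  0.75 -1.18  2.27  1.92  1.01 -2.6 ] [-0.32  0.14 -0.24  2.19  1.21  0.42 -2.12] None
80 [-0.03  0.49 -0.57  2.25  1.98  0.61 -2.47] [-0.28  0.17 -0.24  2.16  1.21  0.4  -1.73] None
100 [-0.53  0.44  0.06  2.24  2.19  0.36 -2.43] [ 0.08  0.24 -0.64  2.1   1.29  0.49 -1.4 ] None
120 [-0.68  0.47  0.26  2.2   2.3   0.27 -2.22] [ 0.29  0.35 -0.92  2.05  1.37  0.61 -1.07] None
140 [-0.35  0.49 -0.16  2.14  1.97  0.42 -1.47] [ 0.05  0.31 -0.64  2.02  1.29  0.53 -0.68] None
160 [-0.28  0.52 -0.28  2.1   1.88  0.47 -1.01] [ 0.    0.34 -0.61  1.98  1.28  0.55 -0.33] None
180 [-0.06  0.6  -0.62  2.05  1.82  0.66 -0.52] [ 0.11  0.41 -0.81  1.95  1.34  0.67 -0.02] None
200 [-0.24  0.56 -0.43  2.05  1.78  0.58 -0.22] [ 0.3   0.58 -1.18  1.93  1.49  0.92  0.27] None
220 [-0.43  0.54 -0.24  2.06  1.76  0.51  0.07] [ 0.26  0.58 -1.18  1.93  1.49  0.95  0.6 ] None
240 [-0.61  0.52 -0.05  2.08  1.74  0.45  0.35] [ 0.23  0.57 -1.18  1.94  1.48  0.96  0.91] None
260 [-0.94  0.52  0.32  2.13  1.79  0.3   0.54] [ 0.21  0.54 -1.18  1.97  1.47  0.97  1.23] None
280 [-1.11  0.53  0.5   2.17  1.9   0.24  0.74] [ 0.2   0.5  -1.17  2.    1.45  0.95  1.55] None
300 [-1.13  0.51  0.5   2.22  1.94  0.26  1.03] [ 0.21  0.46 -1.17  2.05  1.43  0.93  1.88] None
320 [-1.14  0.49  0.5   2.26  2.02  0.27  1.3 ] [ 0.24  0.41 -1.17  2.09  1.41  0.88  2.22] None
```

I found a bug: lower-case 'zy' is extrinsic, so Rz was applied first. I'll fix it to 'ZY' and rescan.

```bash
sed -i "s/'zy'/'ZY'/" h.py
python3 - <<'E'
from h import *
from plant import robot
np.set_printoptions(precision=2,suppress=True)
for psi in range(-80,280,20):
    print(psi,*[robot.inverse_kinematics(*lens_pose(c,psi,-42)) for c in(np.r_[FO,.105],np.r_[FO,.25],[.5,-.1,.25])])
E
```

```text
-80 [-0.13  1.12 -1.19  1.51  1.27  1.96  1.86] [-0.21  0.83 -0.99  1.42  1.04  1.92  2.07] [ 0.52  0.49 -1.17  2.02  1.05  1.55  2.23]
-60 [-0.1   1.04 -1.18  1.72  1.39  1.82  2.03] [-0.1   0.8  -1.18  1.63  1.22  1.84  2.22] [ 0.64  0.27 -1.18  2.19  1.11  1.19  2.5 ]
-40 [-0.04  0.94 -1.18  1.94  1.51  1.63  2.2 ] [-0.01  0.65 -1.18  1.84  1.27  1.57  2.43] None
-20 [-0.46  0.51 -0.43  2.15  1.47  0.87  2.33] [ 0.19  0.57 -1.31  2.02  1.39  1.32  2.64] None
0 [-1.1   0.45  0.51  2.34  2.23  0.29  1.83] None None
20 [-0.6   0.38  0.14  2.38  3.02  0.34  1.56] None None
40 [ 0.26  0.48 -0.62  2.29  3.35  0.22  1.83] [ 0.29  0.17 -0.6   2.18 -0.93  0.23 -0.29] [ 1.22  0.17 -0.67  2.19 -0.89  0.79  0.33]
60 [ 0.8   0.91 -1.27  2.14  1.2   0.28 -1.7 ] [ 0.65  0.35 -0.91  2.04 -0.65  0.47 -0.16] [ 1.25  0.35 -0.76  2.01 -0.62  0.97  0.37]
80 [ 0.61  0.74 -0.88  1.96 -0.35  0.48  0.06] [ 0.62  0.49 -0.86  1.87 -0.49  0.76  0.02] [ 1.16  0.5  -0.78  1.82 -0.4   1.18  0.43]
100 [ 0.53  0.83 -0.84  1.75 -0.21  0.81  0.2 ] [ 0.54  0.63 -0.85  1.66 -0.32  1.04  0.14] [ 1.05  0.62 -0.81  1.65
[... 290 characters left out ...]
]
160 [ 0.21  1.13 -0.94  1.15  0.26  1.67  0.61] [ 0.2   1.   -0.98  1.05  0.17  1.85  0.56] [ 0.71  0.86 -0.97  1.33  0.28  1.91  0.94]
180 [ 0.13  1.27 -1.19  1.02  0.57  1.93  0.72] None [ 0.53  0.8  -0.81  1.34  0.36  1.94  1.25]
200 [-0.08  1.14 -0.81  0.98  0.47  1.95  1.14] None [ 0.43  0.76 -0.81  1.4   0.5   1.94  1.49]
220 [-0.17  1.13 -0.81  1.02  0.63  1.98  1.39] None [ 0.45  0.78 -0.99  1.51  0.71  1.96  1.62]
240 [-0.23  1.08 -0.81  1.14  0.78  1.94  1.61] [-0.49  0.83 -0.24  1.07  0.43  1.95  1.92] [ 0.49  0.78 -1.18  1.66  0.9   1.96  1.76]
260 [-0.19  1.09 -1.    1.31  1.03  1.94  1.73] [-0.36  0.81 -0.62  1.23  0.75  1.92  1.99] [ 0.48  0.66 -1.18  1.83  0.98  1.79  1.99]
```

Heading ψ≈90° is comfortable and close to the present joints. I'll lift, carry the lens across high, and lower it.

Run:
```python
from h import *
from plant import robot
np.set_printoptions(precision=4,suppress=True)
def T(m):
    s=robot.sense(); print(m,round(s['t'],2),s['tcp_pos'],s['tcp_rot'],round(s['opening'],3),s['wrist_force'])
p=robot.sense()['tcp_pos']
robot.move_straight([p[0]+.02,p[1],.25],vel=.15); T('up')
robot.goto(*lens_pose(np.r_[FO,.26],90,-44)); T('hi')
e=lens_pose(np.r_[FO,.11],90,-44)
robot.move_straight(e[0],vel=.08,attitude=e[1]); T('end')
robot.sleep(.4)
w=robot.grab_frame('wrist'); t=robot.grab_frame('scene'); k=robot.grab_frame('top'); pickle.dump((w,t,k),open('w6.pkl','wb'))
cv2.imwrite('pics/w6.png',np.hstack([cv2.resize(w['image'],(400,300)),cv2.resize(t['image'][200:400,140:400],(400,300))])[:,:,::-1])
P=cloud(w); v=w['image'].max(2)
m=(v<75)&(P[...,2]>.09)&(P[...,2]<.15)&(np.linalg.norm(P[...,:2]-FO,axis=2)<.035)
rim=P[m]
for _ in range(4):
    c=rim.mean(0); U,S,V=np.linalg.svd(rim-c,full_matrices=False); d=(rim-c)@V[2]; rim=rim[abs(d)<max(.003,2*d.std())]
n=V[2]*np.sign(V[2][2]); print('rim',len(rim),c,n,'tilt',np.degrees(np.arccos(n[2])),'off',c[:2]-FO, rim.min(0),rim.max(0))
```

```text
up 17.96 [ 0.4353 -0.283   0.2491] [ 3.1397  0.0008 -1.646 ] 0.124 [-0.7479  0.4703  0.1607]
hi 19.7 [0.5964 0.1714 0.254 ] [-2.3745  0.0003 -0.0016] 0.125 [ 0.2853 -0.8929 -0.5343]
end 21.73 [0.5964 0.1724 0.1048] [-2.3737 -0.0008  0.0001] 0.12 [-0.4244 -0.5863 -0.2593]
rim 3277 [0.5975 0.2178 0.1117] [-0.0005 -0.0212  0.9998] tilt 1.2135010727605744 off [ 0.0013 -0.009 ] [0.5748 0.1919 0.1083] [0.6207 0.2493 0.1143]
```

View pics/w6.png

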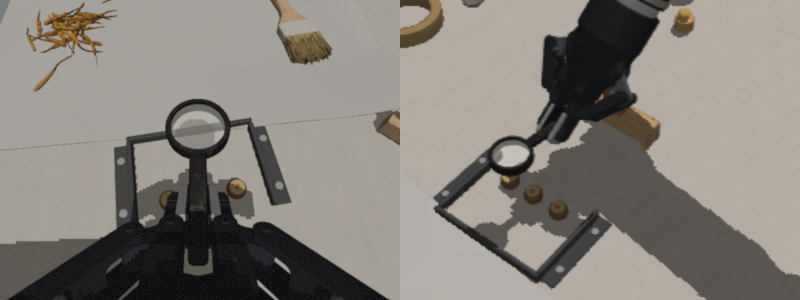

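The wrist and scene views show the level lens (rim at (198,128) and (512,155)) over the frame. The three slices are inside, and the pusher's visible end is unmoved at (659,125). Measured tilt is 1.2° and the centre offset is about 2 mm, so I'm handing in.

```bash
python3 -c "
from plant import robot
s=robot.sense();print(s['t'],abs(s['joint_velocities']).max(),s['wrist_force'],s['opening'])
robot.close_job()"
```

```text
22.275 0.0017523649318414384 [-0.29468635  0.13895371 -0.44276154] 0.12523664143198165
the job is handed in; nothing more can be done
```

I carried out the whole task and handed it in at 22.3 s of the 61 s allowed, with the arm at rest and still holding the lens over the frame.

- **Slices:** I swept all three into the frame with the pusher. They measured about 24 mm on the mouth side of the frame's middle, which is about 26 mm inside the mouth. The last picture still shows them inside.
- **Pusher:** I stood it back about 175 mm from the frame's middle and released it upright. In the last picture the hand partly hides it, but the visible end had not moved.
- **Lens:** I drew it out by the handle, with no slip in the jaws. It ended about 1° from level, its centre about 2 mm from the frame's middle and roughly 106 mm above the bench.
- **Bystanders:** I did not measure the vials and the weight again at the end. Nothing touched them as far as I saw; the tightest pass was the pusher end beside the short vial, with a planned gap of about 8 mm or a little more.

No check failed or disagreed. I caught one rotation-order mistake in my search for the final lens pose before it affected any motion.

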